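# Seat the taper-shank specimen holder in the rotating stage

### The arm

A 6-joint arm with a two-finger parallel gripper is mounted at the origin on a cart in front of the work surface, level with it; the furniture and walls round the work are solid. World frame = base frame: x ahead of the robot, y to its left, z up, the work surface at z = 0. Lengths are in m, angles in rad, forces in N, time in s.
With the tool pointing down it reaches from about 0.35 to 0.775 m from the base axis. Payload 5.5 kg.
Tool frame: the origin (TCP) lies midway between the tips of the shut fingers; the grasp point (between the pads) lies 19 mm behind it; z points along the fingers, y is the direction in which the jaws open and shut (so a half turn about z gives the same grasp; the last joint's range is limited). The gripper opens to 85 mm and grips with 20 to 120 N. Pads are 22 mm wide; open, the fingers measure 114 mm over their backs; the gripper's body (76 mm by 85 mm) begins 54 mm behind the grasp point. The pads swing forward as they close: fully open they stand 13 mm farther back than shut.
Start: joints at [1.205, 0.313, 0.046, 1.304, 0, 1.431], TCP at [0.129, 0.56, 0.231] pointing down, gripper open.
Joint ranges: [-2.76, 2.76], [-0.86, 1.69], [-1.03, 1.26], [-2.2, 2.34], [-1.47, 1.5], [-3.14, 3.14]. Speed limits (rad/s): [2.57, 2.57, 3.14, 3.14, 3.14, 3.14].

### API

Orientations are given as a unit quaternion [w, x, y, z].
In Python, from workcell import arm gives the robot as it stands.
- The arm moves only by the tool drive_tool, never from a script. Its argument "targets" is a list of rows, each a list of 7 numbers: the opening, from -1 (shut) to 1 (fully open), so that 0 is half open, then the shift along the tool's x, y, z in mm, then the turn, a rotation vector about the tool's x, y, z in degrees. A call has 1 to 5 rows; each row is the pose to reach, as a shift and turn from the pose measured when the call began, along the tool's axes at that moment; what a row does not reach only later rows make up. A row lasts 1/8 s, in which the tool goes at most 62.5 mm and 10.7 degrees, less where a joint would pass 70% of its speed; a pose out of reach is approached as far as the arm can. A call with a gripper value outside its range is refused whole. The fingers move at their own pace and stop on an object; "grip_force" is the grip in N (left out, the last holds). Time passes only in rows, so rows that repeat a pose let the fingers close. It gives the time, the measured TCP pose, the force and the opening at its end, in the units of the state.
- arm.get_obs(): the state, without advancing time (a new reading comes with each control period).
- arm.read_camera(name): name is "side" or "top" or "wrist"; returns a dict with "pixels" (480x640x3 uint8, red, green, blue), "range_z" (480x640 float32, m along the optical axis (not along the pixel's ray), 0 where there is no reading), "fx", "fy", "cx", "cy" (pixels), "pose" (4x4, takes a point from camera to world coordinates); the wrist camera has in their place "T_tool_cam" (4x4, takes a point from camera to tool coordinates, whose origin is the TCP and whose axes are the flange's). Camera axes: x right, y up, looking along -z (the intrinsics and any distortion apply to the point x, -y, -z); pixel columns grow to the right and rows downward; lengths in m; the calibration is good to about 2 mm. A picture is of the moment at which its call begins: read the wrist's pose just before it.
- arm.job_done(): hands the job in, once; it reports no verdict.
The state is a dict: "clock": time; "joint_pos": joint angles; "joint_velocities": joint speeds; "joint_efforts": joint torques, N m; "tcp_pos": TCP position; "orientation": TCP orientation; "ft_force": force on the tool from outside, world axes, zero at the start; "ft_torque": the same for the moment, N m; "gripper_width": finger opening in m.
Only numpy, scipy, OpenCV 4.12 (cv2) and the standard library are available. Lean on these libraries where they do the work, as an engineer would, in place of code of your own. Each camera call takes 0.05 s, during which the arm holds its last target. There are 200 camera calls.

### The job

Take the blue specimen holder (the one with the slotted flange) out of the wooden rack and seat it in the spindle of the rotating stage: tapered shank down in the spindle's taper, the two flange slots over the two drive dogs, flange fully home on the spindle face. Lower it in gently rather than dropping it, let go of it, and leave the orange holder standing in the rack.

Things in the scene. Friction and masses are not known exactly. Their poses are not given: they have to be found in the camera images.
- blue_holder: Holder, 0.25 kg, upright; sizes in mm. Origin: axis, flange underside; z up. Below: steel taper shank 43 long, 40 wide at flange, 18 at 40 below, bevelled tip. Flange 72 across, 10 thick, two 26 wide slots at own +y and -y, open from rim in to 22.5 from axis. Blue block 30 (x) by 42 (y), 12 to 56 above origin, cork top: grip its 30 mm faces, closing along own x. A half turn is the same.
- orange_holder: The other holder, to be left in the rack: same sizes, origin and axes as the blue one, but an orange block and a plain round flange without slots.
- rack: Fixed pale wooden rack, 84 (x) by 184 (y) mm, 50 mm high; origin at the centre of its underside, on the bench. Two pockets, centres 46 mm either side along own y; either may hold the blue holder. A holder's flange rests on the rack's top (its origin 50 mm above the bench), its shank hangs free in the 43 mm wide pocket: lift straight up 45 mm or more.
- spindle_nose (a point): Fixed rotating stage (round, white top, 110 mm wide; sizes in mm): centre of its level steel spindle face, 77 wide, 115 above the bench; z up. Taper bore: mouth 43, bottom 18, depth 46 mm; 1.5 play all round the seated shank. Two dark dogs, 9 wide, 9 high, at own +y and -y, 25 to 34.5 from axis. It cannot turn. Seated: holder origin here, y along this y, either way; off the dogs it stays 9 mm high.
Not all that is in view belongs to the job. Leave any yellow look-alike of the blue_holder alone. What is shaped like the orange_holder but red is not meant.

How it is judged:
At the end, for the whole second after the job is handed in: The blue holder is seated in the spindle: its flange within 3 mm of the spindle face, its axis within 6 mm of the spindle's, its slots within 15 degrees of the line of the dogs, upright within 4 degrees, at rest and released; the orange holder stands in the rack within 15 mm of where it stood (z of blue_holder in the frame of spindle_nose between -0.003 and 0.003 m and horizontal distance between blue_holder and spindle_nose below 0.006 m and angle between the y axis of blue_holder and the y axis of spindle_nose, either way round below 0.26 rad and angle between blue_holder's own z axis and vertical below 0.07 rad and linear speed of blue_holder below 0.02 m/s and distance of orange_holder from where it was at the start of the episode below 0.015 m and angle between orange_holder's own z axis and vertical below 0.15 rad); the robot touches nothing.
It fails at once if the blue holder is dropped into the spindle from a height (it falls in faster than 0.5 m/s) (horizontal distance between blue_holder and spindle_nose below 0.025 m and z of blue_holder in the frame of spindle_nose below 0.05 m and linear speed of blue_holder above 0.5 m/s).
It fails at once if the orange holder is knocked or taken out of its place (moved more than 30 mm) (distance of orange_holder from where it was at the start of the episode above 0.03 m).
It also fails if it takes over 35 s, if anything falls off the work surface, if the arm or the gripper's body presses on something with over 40 N, if the wrist force passes 120 N, or if a joint passes its speed limit or range.

## Working session

There is one attempt and no reset: what is moved stays moved. The work goes in short steps, Python scripts to look and compute and a tool call to move; the robot and the scene stay as the last step left them, time stands still between calls to the robot, and variables do not carry over. Pictures are saved under pics/ and viewed, about 8 in all and at most 12, crops included, and the job is handed in when it is done.

Besides the shell and the picture viewer there is one more tool, called after ">>>" as name([rows], argument=value, ...), one row to a line, values as JSON. drive_tool: Moves the arm, as the interface text tells. Its arguments: {"type":"object","properties":{"targets":{"type":"array","items":{"type":"array","items":{"type":"number"}}},"grip_force":{"type":"number"}},"required":["targets"]}

```bash
mkdir -p pics; ls; cat > h.py <<'E'
import numpy as np, cv2
from workcell import arm
from scipy.spatial.transform import Rotation as R
def cam(n):
    o=arm.get_obs(); c=arm.read_camera(n)
    if n=="wrist":
        T=np.eye(4); q=o["orientation"]; T[:3,:3]=R.from_quat([q[1],q[2],q[3],q[0]]).as_matrix(); T[:3,3]=o["tcp_pos"]
        c["pose"]=T@c["T_tool_cam"]
    return c
def save(c,f): cv2.imwrite(f,c["pixels"][:,:,::-1])
def world(c):
    v,u=np.mgrid[:480,:640]; z=c["range_z"]
    P=np.stack([(u-c["cx"])/c["fx"]*z,-(v-c["cy"])/c["fy"]*z,-z],-1)
    return P@c["pose"][:3,:3].T+c["pose"][:3,3]
def ray(c,u,v,h):
    d=c["pose"][:3,:3]@np.array([(u-c["cx"])/c["fx"],-(v-c["cy"])/c["fy"],-1]); p=c["pose"][:3,3]
    return p+d*(h-p[2])/d[2]
E
python3 - <<'E'
from h import *
a=cam("side");b=cam("top")
for c,n in((a,"side"),(b,"top")):
    save(c,f"pics/{n}0.png"); print([k for k in c if k not in("pixels","range_z")],c["fx"],c["cx"],c["cy"],c["pose"].round(3).tolist(),(c["range_z"]>0).mean())
    np.save(f"{n}.npy",c,allow_pickle=True)
print(arm.get_obs())
E
```

```text
pics
['fx', 'fy', 'cx', 'cy', 'pose'] 538.5099801456548 324.89723982698683 231.25316885631315 [[1.0, -0.016, -0.0, 0.514], [0.007, 0.461, -0.887, -0.47], [0.014, 0.887, 0.461, 0.481], [0.0, 0.0, 0.0, 1.0]] 0.995966796875
['fx', 'fy', 'cx', 'cy', 'pose'] 502.83663148008134 325.69976548011056 252.6349137095543 [[-0.108, 0.971, -0.214, 0.338], [-0.994, -0.105, 0.021, 0.298], [-0.002, 0.215, 0.977, 0.916], [0.0, 0.0, 0.0, 1.0]] 0.9959798177083333
{'clock': 0.1, 'joint_pos': array([1.20539948e+00, 3.13919838e-01, 4.51078171e-02, 1.30360501e+00,
       4.78244621e-06, 1.43122960e+00]), 'joint_velocities': array([-0.00189921, -0.00063501,  0.00111516, -0.00079138, -0.00202435,
        0.00043917]), 'joint_efforts': array([ 3.69284389e-03, -4.81723452e+01,  2.99244905e+01,  1.26928373e-02,
       -6.69669112e-05, -8.53597385e-06]), 'tcp_pos': array([0.12857852, 0.55997838, 0.23050738]), 'orientation': array([-2.04747209e-04,  1.12675236e-01,  9.93631539e-01, -7.84060945e-04]), 'ft_force': array([-0.83132761, -1.44092985,  0.55187087]), 'ft_torque': array([ 0.02496233, -0.06839188,  0.02473898]), 'gripper_width': 0.08561057662124665}
```

View pics/top0.png

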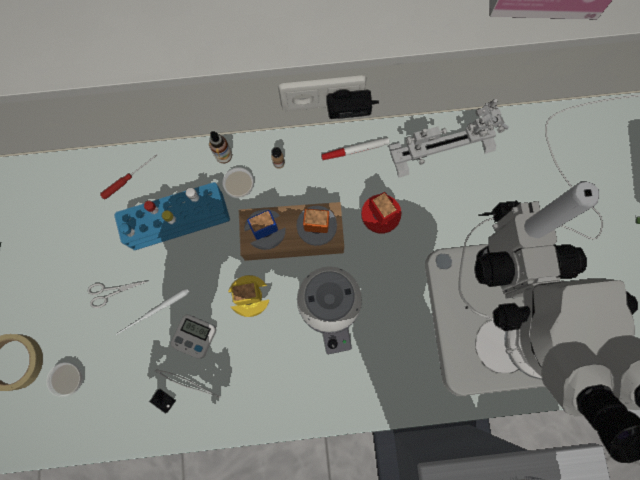

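View pics/side0.png

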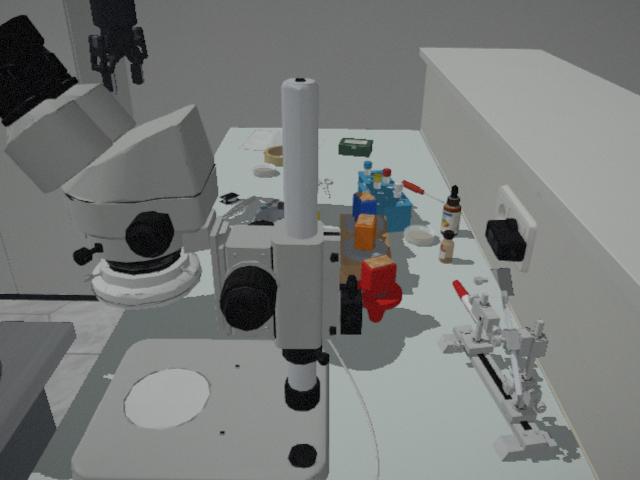

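Candidates (top view): blue holder in the rack (262,224); orange holder (317,220); yellow look-alike off the rack (247,295); red holder (381,212); blue tube box (172,217, not a holder). I choose (262,224). The stage is at (330,297) and will be measured next.

```bash
python3 - <<'E'
from h import *
c=np.load("top.npy",allow_pickle=True).item(); W=world(c); im=c["pixels"]
cv2.imwrite("pics/crop1.png",cv2.resize(im[185:365,200:420,::-1],None,fx=3.6,fy=3.3,interpolation=cv2.INTER_CUBIC)); print("scale 3.6,3.3 off 200,185")
def rect(m,name):
    pts=W[m][:,:2].astype(np.float32); r=cv2.minAreaRect(pts*1000); print(name,len(pts),"z",np.median(W[m][:,2]).round(4),"mean",pts.mean(0).round(4),"rect",np.round(r[0],1),np.round(r[1],1),round(r[2],1))
v,u=np.mgrid[:480,:640]
def box(a,b,d,e): return (u>=a)&(u<b)&(v>=d)&(v<e)
z=W[...,2]
rect(box(240,285,200,245)&(z>.098),"blue top")
rect(box(295,340,195,240)&(z>.098),"orange top")
rect(box(225,350,195,265)&(abs(z-.05)<.006),"rack top")
rect(box(290,370,260,340)&(abs(z-.115)<.004),"spindle face/top")
rect(box(290,370,260,340)&(z>.120)&(z<.13),"dogs")
m=box(290,370,260,340)&(z>.08)
print(np.histogram(z[m],bins=np.arange(.08,.14,.004)))
g=cv2.cvtColor(im,cv2.COLOR_RGB2GRAY)
mm=((g<70)&box(300,362,268,325)).astype(np.uint8)
n,l,s,ce=cv2.connectedComponentsWithStats(mm)
for i in range(1,n):
    if s[i,4]>8: print("dark",s[i],ce[i],ray(c,*ce[i],.124).round(4))
E
```

```text
scale 3.6,3.3 off 200,185
blue top 451 z 0.1072 mean [0.5766 0.3815] rect [467.2 340.3] [272.   41.9] 20.6
orange top 444 z 0.1071 mean [0.5728 0.291 ] rect [467.2 304. ] [ 42.1 255.8] 83.2
rack top 2448 z 0.0494 mean [0.5754 0.34  ] rect [579.1 336.8] [184.   85.7] 88.0
spindle face/top 1262 z 0.1143 mean [0.4427 0.2829] rect [442.5 283. ] [77.3 77.5] 83.6
dogs 62 z 0.1224 mean [0.4433 0.2829] rect [443.4 282.5] [ 8.9 68.3] 5.1
(array([  79,   80,  167,  265,  277,  282,  349,  288, 1045,  129,   52,
         10,    0,    0,    0]), array([0.08 , 0.084, 0.088, 0.092, 0.096, 0.1  , 0.104, 0.108, 0.112,
       0.116, 0.12 , 0.124, 0.128, 0.132, 0.136, 0.14 ]))
dark [306 281  48  40 170] [337.81176471 303.85882353] [0.4267 0.2708 0.124 ]
dark [316 282  28  28 518] [329.2007722  294.91119691] [0.4423 0.2827 0.124 ]
dark [308 295   7   8  46] [310.93478261 298.47826087] [0.4397 0.312  0.124 ]
```

View pics/crop1.png

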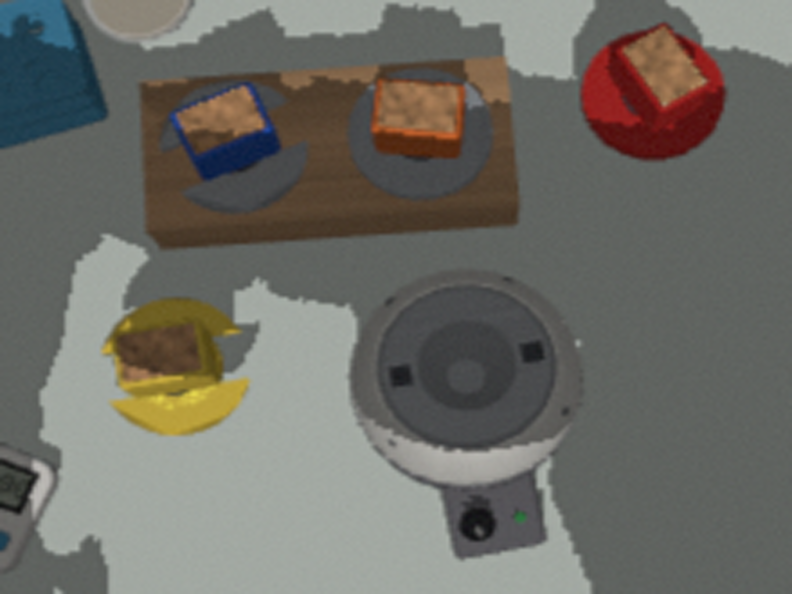

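Confirmed: the blue block on a slotted grey flange, in the rack's left pocket. The spindle has dogs at about (311,298) and (347,292). I'll refine the block poses with the depth outliers removed.

```bash
cat >> h.py <<'E'
def toprect(c,z0,z1,x,y,r=.045):
    W=world(c); m=(W[...,2]>z0)&(W[...,2]<z1)&(np.hypot(W[...,0]-x,W[...,1]-y)<r)
    n,l,s,_=cv2.connectedComponentsWithStats(m.astype(np.uint8),connectivity=4); m=l==1+s[1:,4].argmax()
    p=W[m]; q=cv2.minAreaRect((p[:,:2]*1000).astype(np.float32)); e=cv2.boxPoints(q); d=max([e[1]-e[0],e[2]-e[1]],key=np.linalg.norm)
    yaw=(np.degrees(np.arctan2(d[1],d[0]))-90+90)%180-90   # yaw of the holder's y (long side) relative to world y
    return dict(n=len(p),z=np.median(p[:,2]).round(4),mean=p.mean(0).round(4),c=np.round(q[0],1),size=np.round(q[1],1),yaw=yaw.round(1))
def plan(x,y,z,yaw):
    "shift in tool mm, turn about tool z in deg so that tool y lies at world angle yaw"
    o=arm.get_obs(); q=o["orientation"]; M=R.from_quat([q[1],q[2],q[3],q[0]])
    t=np.radians(yaw); Y=[np.cos(t),np.sin(t),0]; Z=[0,0,-1]; G=R.from_matrix(np.stack([np.cross(Y,Z),Y,Z],1))
    print("t",o["clock"].__round__(2),"tcp",o["tcp_pos"].round(4),"w",round(o["gripper_width"],4),"F",o["ft_force"].round(1),"j",o["joint_pos"].round(2))
    print("shift",(M.inv().apply(np.array([x,y,z])-o["tcp_pos"])*1000).round(1),"turn",np.degrees((M.inv()*G).as_rotvec()).round(1))
E
python3 - <<'E'
from h import *
c=np.load("top.npy",allow_pickle=True).item()
print(toprect(c,.1,.112,.577,.3815)); print(toprect(c,.1,.112,.573,.291))
plan(.577,.382,.2,17)
plan(.50,.40,.25,17)
E
```

```text
{'n': 436, 'z': np.float64(0.1072), 'mean': array([0.5791, 0.3823, 0.1067]), 'c': array([580. , 382.5]), 'size': array([30.5, 41.9]), 'yaw': np.float32(19.3)}
{'n': 432, 'z': np.float64(0.107), 'mean': array([0.5762, 0.2908, 0.1066]), 'c': array([577.3, 290.7]), 'size': array([41.8, 30.7]), 'yaw': np.float32(-12.4)}
t 0.1 tcp [0.1286 0.56   0.2305] w 0.0856 F [-0.8 -1.4  0.6] j [1.21 0.31 0.05 1.3  0.   1.43]
shift [-476.9  -73.    30.5] turn [-0.1  0.  60.1]
t 0.1 tcp [0.1286 0.56   0.2305] w 0.0856 F [-0.8 -1.4  0.6] j [1.21 0.31 0.05 1.3  0.   1.43]
shift [-397.8  -72.8  -19.5] turn [-0.1  0.  60.1]
```

>>> drive_tool([
  [1, -60, -9, 0, 0, 0, 10],
  [1, -120, -18, 0, 0, 0, 20],
  [1, -180, -27, 0, 0, 0, 30],
  [1, -240, -36, 0, 0, 0, 40],
  [1, -300, -45, 0, 0, 0, 50],
])

```text
clock: 0.72
tcp_pos: [0.4124, 0.4479, 0.2301]
orientation: [-0.0, 0.524, 0.851, -0.001]
ft_force: [0.1, 0.6, -0.9]
gripper_width: 0.0856
```

```bash
python3 - <<'E'
from h import *
plan(.5795,.3825,.23,19.3)
E
```

```text
t 0.72 tcp [0.4124 0.4479 0.2301] w 0.0856 F [ 0.1  0.6 -0.9] j [ 0.7   0.38  0.14  1.33 -0.    1.8 ]
shift [-133.6  119.8    0. ] turn [-0.1  0.1  7.4]
```

>>> drive_tool([
  [1, -45, 40, 0, 0, 0, 3],
  [1, -90, 80, 0, 0, 0, 6],
  [1, -134, 120, 0, 0, 0, 7.4],
  [1, -134, 120, 0, 0, 0, 7.4],
])

```text
clock: 1.23
tcp_pos: [0.5835, 0.3793, 0.2274]
orientation: [-0.0, 0.581, 0.814, -0.002]
ft_force: [-0.3, 0.2, -0.2]
gripper_width: 0.0849
```

```bash
python3 - <<'E'
from h import *
c=cam("wrist"); save(c,"pics/w1.png"); print(toprect(c,.1,.112,.58,.3825))
print(toprect(c,.1,.112,.577,.291))
plan(.5795,.3825,.069,19.3)
E
```

```text
{'n': 2909, 'z': np.float64(0.1077), 'mean': array([0.5805, 0.384 , 0.1071]), 'c': array([581.1, 382.5]), 'size': array([29.9, 42.5]), 'yaw': np.float32(18.3)}
{'n': 2361, 'z': np.float64(0.1076), 'mean': array([0.5778, 0.2936, 0.1068]), 'c': array([578.2, 290.9]), 'size': array([42.5, 30.1]), 'yaw': np.float32(-11.3)}
t 1.27 tcp [0.5813 0.3806 0.228 ] w 0.0852 F [-0.2 -0.1 -0.6] j [ 0.46  0.57  0.43  1.44 -0.    1.7 ]
shift [  2.7  -0.4 159. ] turn [-0.2  0.1 -0.2]
```

View pics/w1.png

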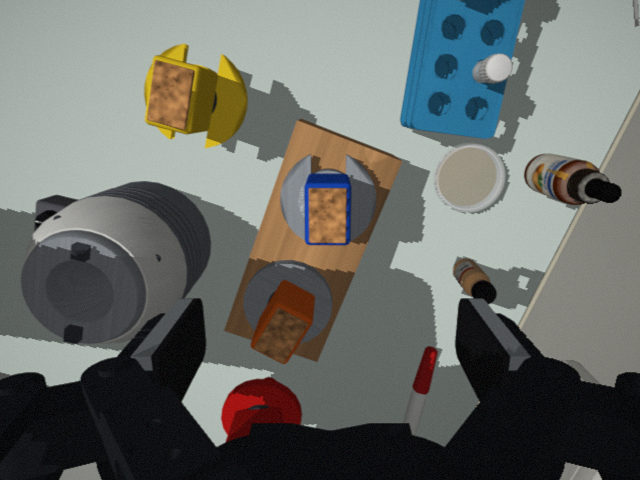

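The wrist view shows the blue block (328,210) midway between the open fingers, the orange one (285,320) clear of them, and the spindle with its dogs at (80,250) and (73,333). I'm going down onto the blue block.

>>> drive_tool([
  [1, 2.5, 0, 50, 0, 0, -0.7],
  [1, 2.5, 0, 95, 0, 0, -0.7],
  [1, 2.5, 0, 130, 0, 0, -0.7],
  [1, 2.5, 0, 150, 0, 0, -0.7],
  [1, 2.5, 0, 158, 0, 0, -0.7],
])

```text
clock: 1.9
tcp_pos: [0.5774, 0.3829, 0.0685]
orientation: [-0.002, 0.574, 0.819, -0.004]
ft_force: [-0.6, 0.9, 0.5]
gripper_width: 0.0853
```

>>> drive_tool([
  [-1, 0, 0, 0, 0, 0, 0],
  [-1, 0, 0, 0, 0, 0, 0],
  [-1, 0, 0, 0, 0, 0, 0],
  [-1, 0, 0, 0, 0, 0, 0],
  [-1, 0, 0, 0, 0, 0, 0],
], grip_force=60)

```text
clock: 2.52
tcp_pos: [0.5784, 0.3834, 0.0701]
orientation: [-0.001, 0.574, 0.819, -0.002]
ft_force: [-1.0, -0.1, 5.5]
gripper_width: 0.0296
```

```bash
python3 - <<'E'
from h import *
plan(.5805,.383,.069,18.6)
E
```

```text
t 2.52 tcp [0.5784 0.3834 0.0701] w 0.0296 F [-1.  -0.1  5.5] j [ 0.47  0.63  0.14  1.09 -0.    1.69]
shift [-1.1  1.9  1.1] turn [-0.3  0.1  1.4]
```

>>> drive_tool([
  [-1, 0, 0, -10, 0, 0, 0],
  [-1, 0, 0, -35, 0, 0, 0],
  [-1, 0, 0, -70, 0, 0, 0],
  [-1, 0, 0, -105, 0, 0, 0],
  [-1, 0, 0, -135, 0, 0, 0],
])

```text
clock: 3.15
tcp_pos: [0.5787, 0.3835, 0.2063]
orientation: [-0.001, 0.574, 0.819, -0.003]
ft_force: [0.3, 0.5, -2.1]
gripper_width: 0.0294
```

```bash
python3 - <<'E'
from h import *
plan(.4425,.283,.205,5.1)
c=cam("wrist"); save(c,"pics/w2.png")
W=world(c);z=W[...,2];m=(z>.111)&(z<.1185)&(np.hypot(W[...,0]-.4425,W[...,1]-.283)<.045)
q=cv2.minEnclosingCircle((W[m][:,:2]*1000).astype(np.float32)); print(m.sum(),q,W[m].mean(0))
b=cam("top"); print(toprect(b,.1,.112,.577,.291))
E
```

```text
t 3.15 tcp [0.5787 0.3835 0.2063] w 0.0294 F [ 0.3  0.5 -2.1] j [ 0.47  0.57  0.38  1.39 -0.    1.69]
shift [ -48.  -162.3    2.3] turn [-0.3  0.1 14.8]
8145 ((444.2394714355469, 283.4710998535156), 39.65334701538086) [0.44451477 0.28555692 0.11418608]Traceback (most recent call last):
  File "<stdin>", line 6, in <module>
  File "h.py", line 20, in toprect
    n,l,s,_=cv2.connectedComponentsWithStats(m.astype(np.uint8),connectivity=4); m=l==1+s[1:,4].argmax()
                                                                                        ~~~~~~~~~~~~~~^^
ValueError: attempt to get argmax of an empty sequence
```

View pics/w2.png

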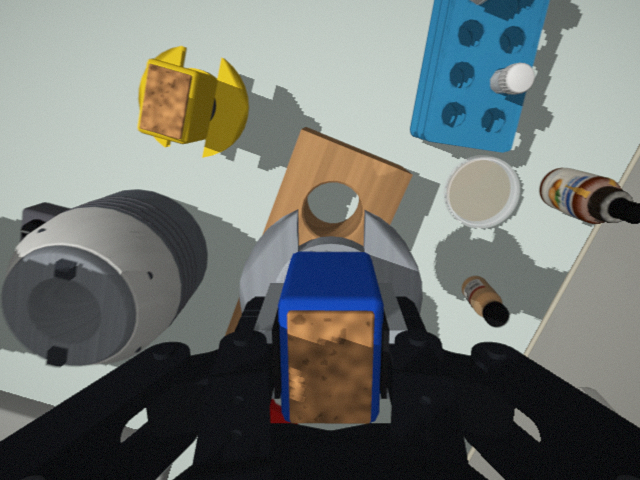

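Held firmly (width 29.4 mm), out of the pocket. Carrying it to above the spindle.

>>> drive_tool([
  [-1, -12, -40, 1, 0, 0, 4],
  [-1, -24, -81, 1, 0, 0, 8],
  [-1, -36, -122, 1, 0, 0, 12],
  [-1, -48, -162, 1, 0, 0, 14.8],
  [-1, -48, -162, 1, 0, 0, 14.8],
])

```text
clock: 3.88
tcp_pos: [0.4405, 0.2819, 0.2063]
orientation: [-0.001, 0.675, 0.738, -0.002]
ft_force: [1.2, 1.1, -2.8]
gripper_width: 0.0289
```

```bash
python3 - <<'E'
from h import *
plan(.443,.283,.205,5.1)
o=arm.get_obs()["tcp_pos"]
c=cam("wrist"); save(c,"pics/w3.png")
print("block",toprect(c,o[2]+.025,o[2]+.045,o[0],o[1]))
W=world(c);z=W[...,2];m=(z>.111)&(z<.1185)&(np.hypot(W[...,0]-.4425,W[...,1]-.283)<.045);print("face px",m.sum())
b=cam("top"); print("orange",toprect(b,.098,.114,.577,.291))
print("block top cam",toprect(b,o[2]+.025,o[2]+.045,o[0],o[1]))
s=cam("side");p=np.hstack([b["pixels"],s["pixels"]])[:,:,::-1]; print(p.shape)
cv2.imwrite("pics/s3.png",np.hstack([b["pixels"][150:400,180:430],s["pixels"][100:350,200:450]])[:,:,::-1])
E
```

```text
t 3.88 tcp [0.4405 0.2819 0.2063] w 0.0289 F [ 1.2  1.1 -2.8] j [ 0.42  0.23 -0.13  1.22 -0.    1.9 ]
shift [0.8 2.6 1.3] turn [-0.2  0.1  0. ]
block {'n': 17364, 'z': np.float64(0.2439), 'mean': array([0.4411, 0.2853, 0.2429]), 'c': array([441.3, 280.6]), 'size': array([56.9, 42.2]), 'yaw': np.float32(-85.3)}
face px 4188Traceback (most recent call last):
  File "<stdin>", line 7, in <module>
  File "h.py", line 20, in toprect
    n,l,s,_=cv2.connectedComponentsWithStats(m.astype(np.uint8),connectivity=4); m=l==1+s[1:,4].argmax()
                                                                                        ~~~~~~~~~~~~~~^^
ValueError: attempt to get argmax of an empty sequence
```

View pics/w3.png

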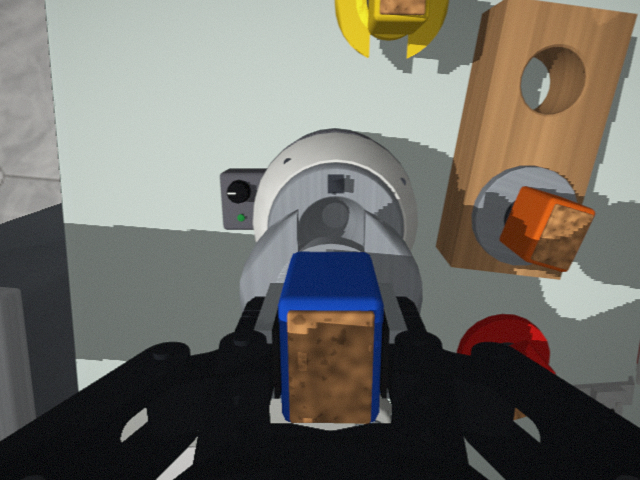

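Block held with its centre about −1.3 mm in y from the TCP. The near dog at (338,183) lies in the slot gap, and orange stands in the rack (545,225). Computing the last offset from that dog.

```bash
python3 - <<'E'
from h import *
c=cam("wrist"); g=cv2.cvtColor(c["pixels"],cv2.COLOR_RGB2GRAY)
m=np.zeros_like(g); m[168:200,322:356]=(g[168:200,322:356]<75)
n,l,s,ce=cv2.connectedComponentsWithStats(m)
for i in range(1,n):
    if s[i,4]>30: print(s[i],ce[i],ray(c,*ce[i],.122).round(4))
print("expected near dog", .4434-.0297*np.sin(np.radians(5.1)), .2832+.0297)
W=world(c); mm=(abs(W[...,2]-.124)<.002); mm[:, :310]=0; mm[:,370:]=0; mm[220:]=0
print(mm.sum(), W[mm].mean(0).round(4))
E
```

```text
[322 178  15  18 260] [328.74615385 186.6       ] [0.4417 0.3127 0.122 ]
expected near dog 0.4407598393830667 0.3129
198 [0.4409 0.3124 0.1232]
```

Consistent to 1 mm. Aligning and lowering the shank into the bore mouth.

>>> drive_tool([
  [-1, 2.4, 3, 0, 0, 0, 0],
  [-1, 2.4, 3, 0, 0, 0, 0],
  [-1, 2.4, 3, 12, 0, 0, 0],
  [-1, 2.4, 3, 24, 0, 0, 0],
  [-1, 2.4, 3, 36, 0, 0, 0],
])

```text
clock: 4.65
tcp_pos: [0.4474, 0.2867, 0.1701]
orientation: [0.0, 0.675, 0.738, 0.0]
ft_force: [0.7, 0.1, -2.3]
gripper_width: 0.0294
```

```bash
python3 - <<'E'
from h import *
plan(.4434,.2845,.135,5.1)
c=cam("wrist"); save(c,"pics/w4.png")
E
```

```text
t 4.65 tcp [0.4474 0.2867 0.1701] w 0.0294 F [ 0.7  0.1 -2.3] j [ 0.42  0.26 -0.18  1.13 -0.    1.9 ]
shift [-1.8 -4.2 35.1] turn [0.  0.  0.1]
```

View pics/w4.png

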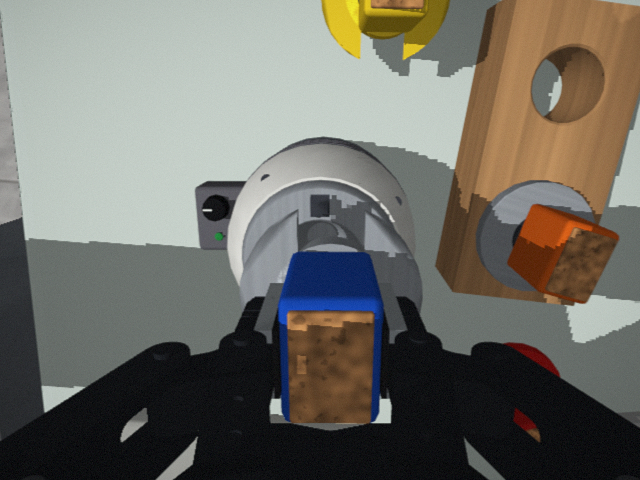

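The dog (319,207) sits left of the slot centre (~331): the move overshot by about 4 mm in tool y, agreeing with the reading. Correcting before going on.

>>> drive_tool([
  [-1, -1.8, -4, 0, 0, 0, 0],
  [-1, -1.8, -4, 0, 0, 0, 0],
  [-1, -1.8, -4, 0, 0, 0, 0],
])

```text
clock: 5.08
tcp_pos: [0.4431, 0.2843, 0.1691]
orientation: [0.0, 0.675, 0.738, -0.001]
ft_force: [-0.3, 0.2, -2.0]
gripper_width: 0.0294
```

```bash
python3 - <<'E'
from h import *
for i in range(3):
    plan(.4434,.2845,.135,5.1)
    c=cam("wrist"); W=world(c); mm=(abs(W[...,2]-.124)<.002); mm[:, :290]=0; mm[:,360:]=0; mm[235:]=0; print(mm.sum(), W[mm].mean(0).round(4))
o=arm.get_obs()["tcp_pos"]; print("block",toprect(c,o[2]+.025,o[2]+.045,o[0],o[1]))
E
```

```text
t 5.08 tcp [0.4431 0.2843 0.1691] w 0.0294 F [-0.3  0.2 -2. ] j [ 0.42  0.25 -0.2   1.13 -0.    1.9 ]
shift [ 0.2  0.4 34.1] turn [-0.   0.   0.1]
266 [0.441  0.3123 0.1233]
t 5.12 tcp [0.4431 0.2843 0.1691] w 0.0294 F [ 0.6  0.5 -2.2] j [ 0.42  0.25 -0.2   1.13 -0.    1.9 ]
shift [ 0.2  0.3 34.1] turn [-0.  0.  0.]
273 [0.441  0.3125 0.1233]
t 5.17 tcp [0.4431 0.2843 0.1691] w 0.029 F [ 0.9  1.  -2.5] j [ 0.42  0.25 -0.2   1.13 -0.    1.9 ]
shift [ 0.2  0.3 34.1] turn [-0.   0.   0.1]
262 [0.4409 0.3124 0.1233]
block {'n': 17366, 'z': np.float64(0.2067), 'mean': array([0.4435, 0.2877, 0.2056]), 'c': array([443.7, 283.1]), 'size': array([57.2, 41.9]), 'yaw': np.float32(-85.4)}
```

Aligned. Lowering the remaining ~34 mm, slowly, stopping a few mm short to check the force.

>>> drive_tool([
  [-1, 0, 0, 6, 0, 0, 0],
  [-1, 0, 0, 12, 0, 0, 0],
  [-1, 0, 0, 18, 0, 0, 0],
  [-1, 0, 0, 24, 0, 0, 0],
  [-1, 0, 0, 28, 0, 0, 0],
])

```text
clock: 5.85
tcp_pos: [0.4428, 0.2842, 0.1404]
orientation: [-0.0, 0.675, 0.738, -0.001]
ft_force: [0.2, -0.9, -2.2]
gripper_width: 0.0295
```

>>> drive_tool([
  [-1, 0, 0, 0, 0, 0, 0],
  [-1, 0, 0, 2, 0, 0, 0],
])

```text
clock: 6.1
tcp_pos: [0.443, 0.2843, 0.1385]
orientation: [-0.0, 0.675, 0.738, -0.001]
ft_force: [-0.1, 0.7, -2.3]
gripper_width: 0.0296
```

>>> drive_tool([
  [-1, 0, 0, 1, 0, 0, 0],
  [-1, 0, 0, 2, 0, 0, 0],
  [-1, 0, 0, 3, 0, 0, 0],
  [-1, 0, 0, 3, 0, 0, 0],
])

```text
clock: 6.6
tcp_pos: [0.443, 0.2842, 0.1354]
orientation: [-0.0, 0.675, 0.738, -0.001]
ft_force: [-0.5, -0.4, -2.2]
gripper_width: 0.03
```

>>> drive_tool([
  [-1, 0, 0, 0.7, 0, 0, 0],
  [-1, 0, 0, 1.4, 0, 0, 0],
  [-1, 0, 0, 1.4, 0, 0, 0],
])

```text
clock: 6.98
tcp_pos: [0.4431, 0.2843, 0.1351]
orientation: [0.0, 0.675, 0.738, -0.0]
ft_force: [-1.0, -1.3, 5.7]
gripper_width: 0.0296
```

Contact at the expected height (force −2 → +6 N). Releasing, and letting the fingers open before rising.

>>> drive_tool([
  [-0.2, 0, 0, 0, 0, 0, 0],
  [0.2, 0, 0, 0, 0, 0, 0],
  [0.6, 0, 0, 0, 0, 0, 0],
  [1, 0, 0, 0, 0, 0, 0],
  [1, 0, 0, 0, 0, 0, 0],
])

```text
clock: 7.6
tcp_pos: [0.4431, 0.2843, 0.135]
orientation: [0.0, 0.675, 0.738, -0.0]
ft_force: [0.6, -0.5, -0.1]
gripper_width: 0.0852
```

>>> drive_tool([
  [1, 0, 0, -10, 0, 0, 0],
  [1, 0, 0, -30, 0, 0, 0],
  [1, 0, 0, -60, 0, 0, 0],
  [1, 0, 0, -90, 0, 0, 0],
  [1, 0, 0, -120, 0, 0, 0],
])

```text
clock: 8.22
tcp_pos: [0.4432, 0.2844, 0.2568]
orientation: [0.0, 0.675, 0.738, 0.0]
ft_force: [0.1, -0.5, -0.0]
gripper_width: 0.0853
```

```bash
python3 - <<'E'
from h import *
plan(.443,.283,.25,5.1)
c=cam("wrist"); save(c,"pics/w5.png")
print("blue",toprect(c,.160,.18,.443,.283)); print("orange",toprect(c,.1,.114,.577,.291))
E
```

```text
t 8.22 tcp [0.4432 0.2844 0.2568] w 0.0853 F [ 0.1 -0.5 -0. ] j [ 0.42  0.21 -0.03  1.33 -0.    1.9 ]
shift [-1.4 -0.3  6.8] turn [0.  0.  0.1]
blue {'n': 3783, 'z': np.float64(0.1727), 'mean': array([0.4441, 0.2851, 0.1718]), 'c': array([444.2, 282.9]), 'size': array([30. , 41.9]), 'yaw': np.float32(4.9)}
orange {'n': 2425, 'z': np.float64(0.1078), 'mean': array([0.5757, 0.2918, 0.107 ]), 'c': array([577.7, 290.5]), 'size': array([42.2, 30.4]), 'yaw': np.float32(-11.8)}
```

View pics/w5.png

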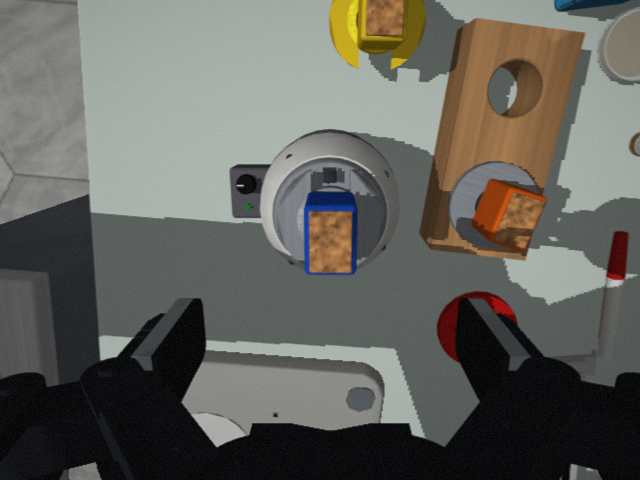

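The holder is seated on the spindle, with the dog (330,175) inside its slot, and the gripper is clear. The top is at 0.1727 m; less the +1.7 mm bias seen in the rack, that matches the expected 0.171 m.

```bash
python3 -c "
from workcell import arm
print(arm.job_done())"
```

```text
the job is handed in; nothing more can be done
None
```

I took the blue slotted holder out of the rack and lowered it slowly into the spindle until it touched (wrist force rose from −2 to +6 N). I then released it, raised the gripper clear and handed the job in at about 8.3 s.

**Last checks, from the wrist camera:**
- **Blue holder height:** its top is at 0.1727 m, or about 0.171 m after taking off the +1.7 mm offset I saw in the rack. That matches fully home.
- **Blue holder position:** it is within about 1 mm of the spindle axis I measured. Its slots are at 4.9°, against 5.1° for the dogs, and a dog is visible inside the slot.
- **Orange holder:** it still stands in the rack, within about 1 mm of where it was.

**What failed or disagreed:**
- The alignment move over the spindle overshot by about 4 mm. I saw this in the readings and the image and corrected it before going further down.
- Two attempts to measure from the top camera found no points, probably because the arm was in the way. I used the wrist camera instead.
- The top and wrist cameras differed by about 1.7 mm on the spindle centre, which is within the calibration error.

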